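# Set up the lighted mirror: dim it, unlock its arm and hold it out at the mark

### The arm

A 7-joint arm with a two-finger parallel gripper is mounted at the origin on the work surface. World frame = base frame: x ahead of the robot, y to its left, z up, the work surface at z = 0. Lengths are in m, angles in rad, forces in N, time in s.
With the tool pointing down it reaches from about 0.425 to 0.925 m from the base axis. Payload 6.8 kg.
Tool frame: the origin (TCP) lies midway between the tips of the shut fingers; the grasp point (between the pads) lies 19 mm behind it (bot.pinch_z is the distance from the TCP to the grasp point, in m); x points along the fingers, y is the direction in which the jaws open and shut, and the axes are right-handed (so a half turn about x gives the same grasp; the last joint's range is limited). The gripper opens to 85 mm and grips with 20 to 120 N. Pads are 22 mm wide; open, the fingers measure 114 mm over their backs; the gripper's body (76 mm by 85 mm) begins 54 mm behind the grasp point. The pads swing forward as they close: fully open they stand 13 mm farther back than shut.
Start: joints at [1.119, 0.477, 0.022, 1.555, -0.011, 1.109, -0.083], TCP at [0.228, -0.636, 0.231] pointing down, gripper open.
Joint ranges: [-2.96, 2.96], [-0.34, 2.1], [-1.41, 1.46], [0.24, 2.44], [-1.37, 4.51], [0.17, 1.92], [-2.96, 2.96]. Speed limits (rad/s): [2.39, 2.39, 3.14, 3.14, 3.14, 3.14, 3.14].

### API

Orientations are given as a unit quaternion [w, x, y, z].
In Python, from station import bot gives the robot as it stands. The module is installed in compiled form; this text tells all that it offers.
- The arm moves only by the tool step_arm, never from a script. Its argument "plan" is a list of rows, each a list of 6 numbers: the shift along the tool's x, y, z in units of 40 mm (1.0 is 40 mm), then the turn, a rotation vector about the tool's x, y, z in units of 360 degrees (1.0 is 360 degrees). In form: [[dx, dy, dz, ax, ay, az], ...]. A call has 1 to 8 rows; each row shifts and turns the commanded pose from where the row before left it, along the tool's axes as they then stand; what a row does not reach is not made up. A row lasts 1/8 s, in which the tool goes at most 62.5 mm and 10.7 degrees, less where a joint would pass 70% of its speed; a pose out of reach is approached as far as the arm can. A call with a number of a shift or a turn outside -1 to 1 is refused whole. A call with a gripper value outside its range is refused whole. "fingers" is the closure, from -1 (fully open) to 1 (shut), set as the call begins (left out, the last holds). The fingers move at their own pace and stop on an object; "force" is the grip in N (left out, the last holds). Time passes only in rows, so rows that do not move let the fingers close. It gives the time, the measured TCP pose, the force and the opening at its end, in the units of the state.
- bot.get_obs(): the state, without advancing time (a new reading comes with each control period).
- bot.read_camera(name): name is "scene" or "top"; returns (picture, depth): 400x640x3 uint8, red, green, blue; 400x640 float32, m along the optical axis (not along the pixel's ray), 0 where there is no reading.
- bot.camera_model(name): a dict with "mtx" (3x3 intrinsics, pixels), "k1" (the pictures are not rectified: a ray, as slopes to the right and down, at radius r is drawn at 1 + k1 r^2 times it, then the intrinsics apply), "origin" and "rotation" of the camera in the world. Camera axes: x right, y up, looking along -z (the intrinsics and any distortion apply to the point x, -y, -z); pixel columns grow to the right and rows downward; lengths in m; the calibration is good to about 2 mm. A picture is of the moment at which its call begins. camera_model takes no time and is no camera call.
- bot.hand_in(): hands the job in, once; it reports no verdict.
The state is a dict: "t": time; "q": joint angles; "joint_vel": joint speeds; "joint_torque": joint torques, N m; "eef_pos": TCP position; "tool_rot": TCP orientation; "contact_force": force on the tool from outside, world axes, zero at the start; "torque": the same for the moment, N m; "gripper_width": opening from 0.0 (shut) to 1.0 (fully open).
Only numpy, scipy, OpenCV 4.12 (cv2) and the standard library are available. Lean on these libraries where they do the work, as an engineer would, in place of code of your own. Each camera call takes 0.05 s, during which the arm holds its last target.

### The job

Set up the lighted mirror on the glass shelf: first turn its black dimmer dial until the white pointer line stands at the red mark on the dial, then push the orange lock button fully down, and then pull the telescoping mirror arm out by its upright blue grip until its black pointer stands over the red rider on the white scale. The arm springs back if let go, so finish while still gripping the blue grip and holding the arm steady there. Keep off the mirror itself and leave the cup, the dispenser, the compact and the nail clipper where they are.

Things in the scene. Friction and masses are not known exactly. Their poses are not given: they have to be found in the camera images.
- stand: fixed white mirror console, 100 x 300 x 60 mm (y -160 to 140), on a 10 mm glass shelf; varying place and yaw. Origin at its underside on the shelf (z 0.010); the arm extends along its +y. Over it at x = 0 a 28 mm square sleeve, y -30 to 130, top 104 mm above the shelf. White scale bar at x = 40 mm, y 130 to 320, 18 mm wide, top 66 mm above the shelf, ticks every 10 mm
- dial_axis (a point): the dimmer dial's axis (vertical) at the console's top surface, 60 mm above the shelf; in the stand's frame at x = 0, y = -105 mm
- dial_grip (a point): where to grip the dial: on its axis, 26 mm above the console's top. Grey disc 52 mm across, 5 mm thick, with a black upright bar 44 mm long, 12 mm thick, its top 34 mm above the console; pinch the bar across its thickness from above. x axis: along the bar towards the pointer. Turns freely either way with light friction (0.03 N m) and stays where left
- dial_pointer (a point): the pointer's tip on the dial's rim, 26 mm from the axis, at the end of the white line on the bar
- dial (a joint): dial angle in rad, growing clockwise seen from above; at 0 the pointer points along the stand's +x. It starts at -1.3 to -0.8
- dial_mark: the red mark on the console beside the dial, 11 x 7 mm, flat. The origin lies on the dial's axis at the console's top; its x axis points from the axis through the mark, whose middle is 34.5 mm out. The pointer is to point along this x axis: always 0.5 to 1.5 rad clockwise of the pointer's start
- lock_top (a point): centre of the top of the orange lock button, a disc 20 mm across standing 12.5 mm proud of the sleeve's top (116.5 mm above the shelf), in the stand's frame at x = 0, y = 35 mm. It is pushed down 6 mm to its stop with about 3 N of friction, has no spring and stays down. The arm is locked until it is more than 4 mm down
- lock (a joint): lock button travel in m: 0 up (locked), 0.006 fully down (released)
- grip_mid (a point): where to grip the upright blue grip post on the arm, 16 x 16 mm, standing 48 mm free above the arm (foot 102, top 150 mm above the shelf): this point lies on its centre line 132 mm above the shelf; axes as the stand's. With the arm in, it is at x = 0, y = 165 mm in the stand's frame. Pinch it across the stand's x. Its solid is called boom_c2
- boom (a joint): how far the arm is out, in m: 0 fully in (start), stop at 0.120. It slides along the stand's +y. A spring draws it back in with 2 N at the start and 3.2 N at full stretch, plus light friction
- boom_pointer (a point): tip of the arm's black pointer tab (3 mm wide), which moves with the arm just above the scale; beside the grip at x = 43 mm in the stand's frame, with the same y as the grip
- rider: the red rider on the white scale, 8 mm wide along the scale; origin at its centre on the scale's top; axes as the stand's. It is fixed, 50 to 105 mm along +y from the arm pointer's start. The pointer must come to the same y, along the stand's y axis
- mirror_mid (a point): the round mirror at the arm's end, 110 mm across and 12 mm thick, upright in the stand's y-z plane; this point is its centre, 90 mm above the shelf and 120 mm beyond the grip along +y. Its top is 145 mm above the shelf. Do not touch; its solid is called boom_c3
- cup: loose blue ceramic cup, 68 mm across, 72 mm tall, origin under its centre. Leave alone
- dispenser: loose white push dispenser, 60 mm across, 151 mm tall, origin under its centre. Leave alone
- compact: loose round red mirror compact, 68 mm across, 14 mm thick, lying flat on the robot's side of the console, origin under its centre. Leave alone
- clipper: loose steel nail clipper, 60 x 12 x 11 mm, lying flat along its x axis, origin under its centre. Leave alone

How it is judged:
On the way, in this order (a step that is already met when the one before it is completed fails the run):
1. the dial's pointer stands at the red mark (y of dial_pointer in the frame of dial_mark between -0.0036 and 0.0036 m and x of dial_pointer in the frame of dial_mark above 0.015 m), for 0.2 s.
2. the lock button is pushed down while the arm is still in (value of joint lock above 0.0045 m and value of joint boom below 0.008 m), for 0.1 s.
3. the arm is held by its grip with its pointer over the red rider (y of boom_pointer in the frame of rider between -0.004 and 0.004 m and contact force between the fingers and boom_c2 above 1 N), for 0.3 s.
At the end, for the whole second after the job is handed in: The dial's pointer is within about 8 degrees of the red mark, the lock button is down (more than 4.5 mm), and the fingers hold the blue grip (over 1 N) with the arm at rest and its pointer within 4 mm of the rider's middle (all of step 1 and all of step 3 and value of joint lock above 0.0045 m and velocity of joint boom between -0.01 and 0.01 m/s); the arm keeps its last pose, push and grip.
It fails at once if the cup, dispenser, compact or clipper is shifted by more than 20 mm or the dispenser or cup tipped over (distance of any of cup, dispenser, compact, clipper from where it was at the start of the episode above 0.02 m or angle between any of dispenser, cup's own z axis and vertical above 0.5 rad).
It fails at once if the robot pushes on the mirror (contact force between any of the fingers, the arm and boom_c3 above 2 N).
It also fails if it takes over 64 s, if anything falls off the work surface, if the arm or the gripper's body presses on something with over 40 N, if the wrist force passes 120 N, or if a joint passes its speed limit or range.

## Working session

There is one attempt and no reset: what is moved stays moved. The work goes in short steps, Python scripts to look and compute and a tool call to move; the robot and the scene stay as the last step left them, time stands still between calls to the robot, and variables do not carry over. Pictures are saved under pics/ and viewed, and the job is handed in when it is done.

Besides the shell and the picture viewer there is one more tool, called after ">>>" by a JSON object that holds its "method" and its "body", one argument or row to a line. step_arm: Moves the arm, as the interface text tells. Shifts and turns lie within -1 to 1; 1 stands for 40 mm of shift or 360 degrees of turn. Its arguments: {"type":"object","properties":{"plan":{"type":"array"},"fingers":{"type":"number"},"force":{"type":"number"}},"required":["plan"]}

```bash
mkdir -p pics
python3 - <<'E'
from station import bot
import cv2,numpy as np
o=bot.get_obs();print({k:np.round(v,3) for k,v in o.items()})
for n in("scene","top"):
    p,d=bot.read_camera(n);cv2.imwrite(f"pics/{n}0.png",p[:,:,::-1]);np.save(f"{n}_d0.npy",d);np.save(f"{n}_p0.npy",p)
    print(n,bot.camera_model(n))
print(bot.pinch_z)
E
```

```text
{'t': np.float64(0.0), 'q': array([ 1.119,  0.478,  0.022,  1.556, -0.011,  1.109, -0.083]), 'joint_vel': array([-0.001, -0.001, -0.   , -0.   , -0.002, -0.   ,  0.   ]), 'joint_torque': array([-1.0000e-03, -5.9645e+01,  1.6080e+00, -2.8121e+01,  1.2000e-02,
        9.0000e-03, -0.0000e+00]), 'eef_pos': array([ 0.227, -0.635,  0.23 ]), 'tool_rot': array([-0.12 , -0.697, -0.122,  0.697]), 'contact_force': array([0.039, 0.995, 0.101]), 'torque': array([-0.038, -0.014, -0.019]), 'gripper_width': np.float64(0.998)}
scene {'mtx': array([[441.3112103 ,   0.        , 318.52379355],
       [  0.        , 441.3112103 , 203.63954721],
       [  0.        ,   0.        ,   1.        ]]), 'k1': -0.006055609738557311, 'origin': array([1.1235895 , 0.45478586, 0.72261959]), 'rotation': array([0.3513605 , 0.17407777, 0.385109  , 0.83542432])}
top {'mtx': array([[440.77353506,   0.        , 314.30271994],
       [  0.        , 440.77353506, 202.22220685],
       [  0.        ,   0.        ,   1.        ]]), 'k1': 0.03400130056439797, 'origin': array([ 0.50744475, -0.01809355,  1.13342903]), 'rotation': array([ 0.71434943,  0.03339572, -0.03882904, -0.69791255])}
0.0187
```

View pics/scene0.png

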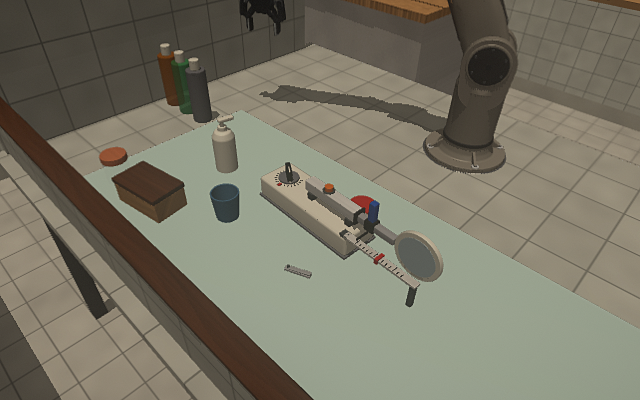

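View pics/top0.png

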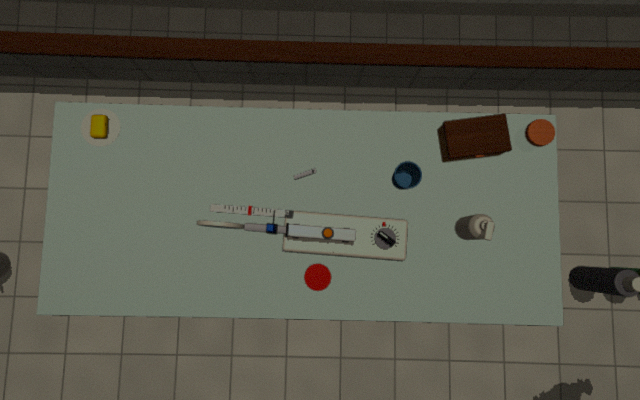

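```bash
cat > h.py <<'E'
import numpy as np,cv2
from scipy.spatial.transform import Rotation as R
def rot(q): return R.from_quat([q[1],q[2],q[3],q[0]])
def ray(m,u,v):
    K=m['mtx'];x=(u-K[0,2])/K[0,0];y=(v-K[1,2])/K[1,1]
    X,Y=x,y
    for _ in range(10):
        s=1+m['k1']*(X*X+Y*Y);X,Y=x/s,y/s
    return rot(m['rotation']).apply([X,-Y,-1.])
def atz(m,u,v,z):
    r=ray(m,u,v);o=np.array(m['origin']);return o+r*(z-o[2])/r[2]
def proj(m,P):
    c=rot(m['rotation']).inv().apply(np.atleast_2d(P)-m['origin'])
    x=c[:,0]/-c[:,2];y=-c[:,1]/-c[:,2];s=1+m['k1']*(x*x+y*y);K=m['mtx']
    return np.c_[K[0,0]*x*s+K[0,2],K[1,1]*y*s+K[1,2]]
def crop(p,x0,y0,w,h,f,name):
    c=cv2.resize(p[y0:y0+h,x0:x0+w,::-1],None,fx=f,fy=f,interpolation=cv2.INTER_CUBIC);cv2.imwrite(name,c)
E
python3 - <<'E'
from h import *
p=np.load('top_p0.npy');crop(p,345,195,80,75,8,'pics/dial.png');crop(p,190,190,200,80,4,'pics/arm.png')
p=np.load('scene_p0.npy');crop(p,250,150,200,150,4,'pics/sc.png')
E
```

```text
(no output)
```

View pics/dial.png

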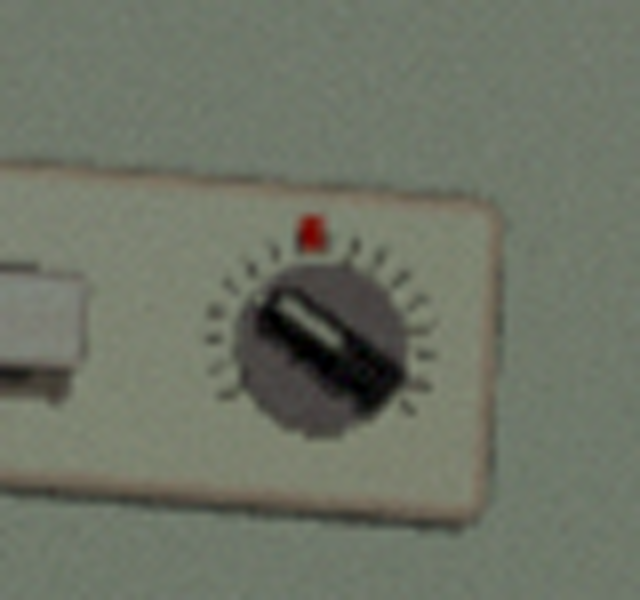

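View pics/arm.png

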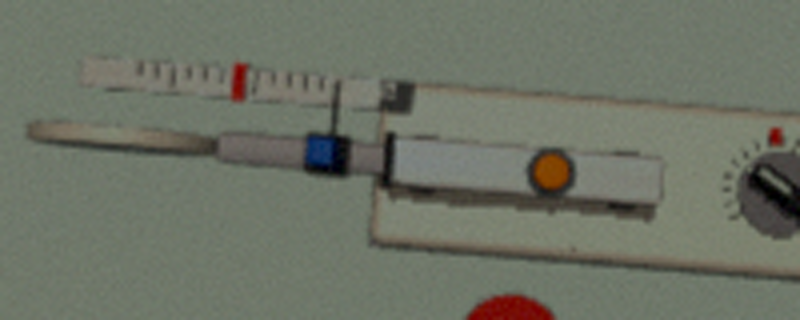

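View pics/sc.png

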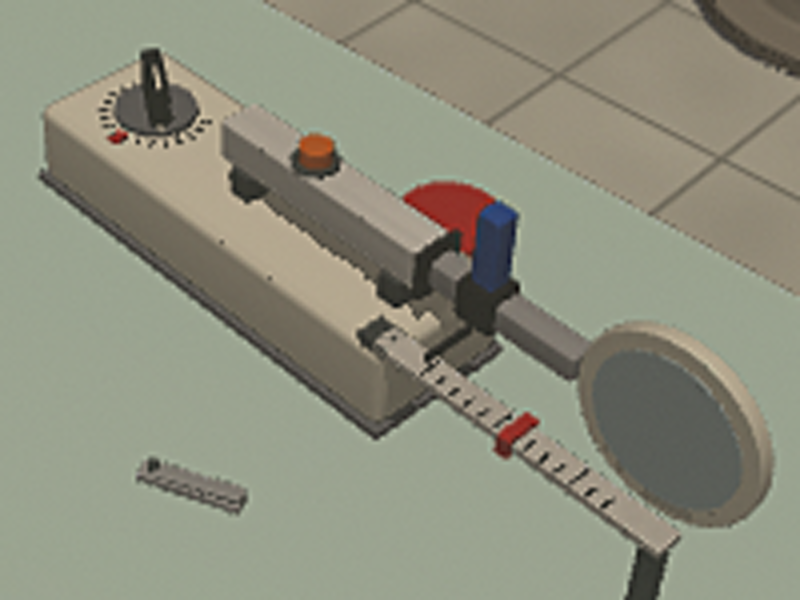

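```bash
cat > fit.py <<'E'
from h import *
from station import bot
from scipy.optimize import least_squares
T=bot.camera_model('top');S=bot.camera_model('scene')
obs=[(T,(385.1,238.75),(0,-.105,.065)),(T,(327.4,232.6),(0,.035,.1165)),(T,(269.6,227.9),(0,.165,.150)),
(S,(328.9,185.9),(0,.035,.1165)),(S,(374.1,202.6),(0,.165,.150)),(S,(288.6,176.6),(0,-.105,.065))]
def W(x,P):
    c,s=np.cos(x[2]),np.sin(x[2]);return np.array([x[0]+c*P[0]-s*P[1],x[1]+s*P[0]+c*P[1],.01+P[2]])
def f(x,o=obs): return np.concatenate([proj(m,W(x,P))[0]-uv for m,uv,P in o])
for o in (obs,obs[:3],obs[3:]):
    r=least_squares(f,[.45,-.02,0],args=(o,));print(r.x,np.degrees(r.x[2]),np.round(r.fun,2))
r=least_squares(f,[.45,-.02,0]);x=r.x;np.save('stand.npy',x)
def L(P):
    c,s=np.cos(x[2]),np.sin(x[2]);d=P[:2]-x[:2];return np.array([c*d[0]+s*d[1],-s*d[0]+c*d[1]])*1000
E
cat > m.py <<'E'
from fit import *
print('rider',L(atz(T,249.6,210.1,.078)),L(atz(S,379.1,257.9,.078)),'ptr',L(atz(T,273.9,210.1,.08)))
mk=L(atz(T,383.6,223.7,.07));print('mark',mk, mk-[0,-105])
def cr(x,y): return (x+.5)/8-.5+345,(y+.5)/8-.5+195
a=L(atz(T,*cr(287,297),.104));b=L(atz(T,*cr(338,345),.104));print(a,b,a-b)
for n,P in dict(dial=(0,-.105,.086),lock=(0,.035,.1165),grip=(0,.165,.132)).items(): print(n,W(x,P),np.hypot(*W(x,P)[:2]))
E
python3 m.py
```

```text
[ 0.53951336 -0.09098953 -0.05931714] -3.3986218094924383 [-0.28 -0.47 -0.03  0.12 -0.42 -0.54 -0.17 -0.49  0.17 -0.59  0.08 -0.75]
[ 0.53887092 -0.09156094 -0.05900534] -3.3807566812113143 [-0.04 -0.2   0.22  0.42 -0.17 -0.22]
[ 0.54109383 -0.08962993 -0.05967697] -3.4192384590918494 [-0.21  0.09  0.19  0.09 -0.   -0.25]
rider [ 40.40572509 223.47685959] [ 43.11579623 227.38754497] ptr [ 45.05961308 165.31791741]
mark [  34.94973364 -100.60863844] [34.94973364  4.39136156]
[ 13.46100162 -88.99534689] [   0.77355655 -104.71199668] [12.68744507 15.7166498 ]
dial [ 0.53328871 -0.19580486  0.096     ] 0.5680989283081258
lock [ 0.54158824 -0.05605108  0.1265    ] 0.5444809898799173
grip [0.54929495 0.07372028 0.142     ] 0.5542198316239338
```

```bash
cat > go.py <<'E'
import sys
from h import *
from station import bot
# usage: go.py x y z jawangle_deg  (world, TCP) 
o=bot.get_obs();Rt=rot(o['tool_rot']);M=Rt.as_matrix()
yaw=np.degrees(np.arctan2(M[1,1],M[0,1]))
print('t',o['t'],'tcp',np.round(o['eef_pos'],4),'tool x',M[:,0].round(3),'jaw yaw',yaw.round(2),'z ax',M[:,2].round(3),'q7',o['q'][6].round(3),'F',o['contact_force'].round(2),'w',o['gripper_width'].round(3))
if len(sys.argv)>3:
    t=np.array(list(map(float,sys.argv[1:4])));d=Rt.inv().apply(t-o['eef_pos'])
    print('shift units',(d/.04).round(3))
    if len(sys.argv)>4:
        a=float(sys.argv[4])
        dw=(a-yaw+90)%180-90   # world yaw change (ccw+), half turn symmetric
        # target matrix: x down, y=(cos a', sin a')
        ap=np.radians(yaw+dw);X=np.array([0,0,-1.]);Y=np.array([np.cos(ap),np.sin(ap),0]);Z=np.cross(X,Y)
        rv=R.from_matrix(M.T@np.c_[X,Y,Z]).as_rotvec()
        print('yaw change',dw,'turn units',(rv/2/np.pi).round(4))
        print('shift units in target frame',(np.c_[X,Y,Z].T@(t-o['eef_pos'])/.04).round(3))
E
python3 go.py 0.5333 -0.1958 0.2 -42.4
python3 - <<'E'
from fit import *
for n,u,v,z in(('disp',480,226,.16),('cup',407,173,.08)):print(n,atz(T,u,v,z))
E
```

```text
[ 0.53951336 -0.09098953 -0.05931714] -3.3986218094924383 [-0.28 -0.47 -0.03  0.12 -0.42 -0.54 -0.17 -0.49  0.17 -0.59  0.08 -0.75]
[ 0.53887092 -0.09156094 -0.05900534] -3.3807566812113143 [-0.04 -0.2   0.22  0.42 -0.17 -0.22]
[ 0.54109383 -0.08962993 -0.05967697] -3.4192384590918494 [-0.21  0.09  0.19  0.09 -0.   -0.25]
disp [ 0.56333324 -0.39084999  0.16      ]
cup [ 0.69193411 -0.24757055  0.08      ]Traceback (most recent call last):
  File "go.py", line 7, in <module>
    print('t',o['t'],'tcp',np.round(o['eef_pos'],4),'tool x',M[:,0].round(3),'jaw yaw',yaw.round(2),'z ax',M[:,2].round(3),'q7',o['q'][6].round(3),'F',o['contact_force'].round(2),'w',o['gripper_width'].round(3))
                                                                                                                                                                                       ^^^^^^^^^^^^^^^^^^^^^^^^
AttributeError: 'float' object has no attribute 'round'
```

```bash
sed -i "s/o\['gripper_width'\].round(3)/round(float(o['gripper_width']),3)/;s/o\['q'\]\[6\].round(3)/np.round(o['q'],2)/;s/o\['contact_force'\].round(2)/np.round(o['contact_force'],2)/" go.py
sed -i 's/^for o in/if 0:\n  for o in/' fit.py; sed -i "s/^    r=least/      r=least/" fit.py
python3 go.py 0.5333 -0.1958 0.2 -42.4
```

```text
t 0.1 tcp [ 0.2273 -0.635   0.2304] tool x [-0.001  0.001 -1.   ] jaw yaw -70.3 z ax [-0.941 -0.337  0.   ] q7 [ 1.12  0.48  0.02  1.56 -0.01  1.11 -0.08] F [-0.57  0.69 -0.56] w 0.998
shift units [  0.773  -7.758 -10.903]
yaw change 27.90244826268409 turn units [-0.0775 -0.      0.0003]
shift units in target frame [  0.761  -1.755 -13.266]
```

>>> {"method": "step_arm", "body": {
  "plan": [
    [0, 0, 0, -0.0258, 0, 0],
    [0, 0, 0, -0.0258, 0, 0],
    [0, 0, 0, -0.0258, 0, 0],
    [0, -0.12, -0.9, 0, 0, 0],
    [0, -0.12, -0.9, 0, 0, 0],
    [0, -0.12, -0.9, 0, 0, 0],
    [0, -0.12, -0.9, 0, 0, 0],
    [0, -0.12, -0.9, 0, 0, 0]
  ],
  "fingers": -0.2,
  "force": 30
}}

```text
t: 1.1
eef_pos: [0.3317, -0.4852, 0.2309]
tool_rot: [-0.285, -0.647, -0.285, 0.647]
contact_force: [-0.3, 0.1, -1.1]
gripper_width: 0.598
```

>>> {"method": "step_arm", "body": {
  "plan": [
    [0, -0.12, -0.9, 0, 0, 0],
    [0, -0.12, -0.9, 0, 0, 0],
    [0, -0.12, -0.9, 0, 0, 0],
    [0, -0.12, -0.9, 0, 0, 0],
    [0, -0.12, -0.9, 0, 0, 0],
    [0, -0.12, -0.9, 0, 0, 0],
    [0, -0.12, -0.9, 0, 0, 0],
    [0, 0, 0, 0, 0, 0]
  ]
}}

```text
t: 2.1
eef_pos: [0.4783, -0.2744, 0.2311]
tool_rot: [0.287, 0.647, 0.287, -0.646]
contact_force: [0.1, 0.4, 0.5]
gripper_width: 0.597
```

```bash
python3 go.py 0.5333 -0.1958 0.13 -42.4
```

```text
t 2.1 tcp [ 0.4783 -0.2744  0.2311] tool x [ 0.     0.002 -1.   ] jaw yaw -42.11 z ax [-0.67  -0.742 -0.001] q7 [ 0.63  0.29 -0.27  1.84  0.09  1.02 -0.41] F [0.1  0.41 0.5 ] w 0.597
shift units [ 2.531 -0.295 -2.377]
yaw change -0.2945999267699051 turn units [ 0.0008 -0.0002  0.0001]
shift units in target frame [ 2.527 -0.31  -2.379]
```

>>> {"method": "step_arm", "body": {
  "plan": [
    [0, -0.1, -0.8, 0, 0, 0],
    [0, -0.1, -0.8, 0, 0, 0],
    [0, -0.1, -0.78, 0, 0, 0],
    [0.8, 0, 0, 0, 0, 0],
    [0.8, 0, 0, 0, 0, 0],
    [0.6, 0, 0, 0, 0, 0],
    [0, 0, 0, 0, 0, 0]
  ]
}}

```text
t: 2.98
eef_pos: [0.5299, -0.2001, 0.1414]
tool_rot: [-0.284, -0.646, -0.286, 0.649]
contact_force: [-0.4, 0.8, 0.5]
gripper_width: 0.597
```

```bash
python3 go.py 0.5333 -0.1958 0.08 -42.4
python3 - <<'E'
from h import *
from station import bot
p,d=bot.read_camera('scene');crop(p,230,110,150,110,5,'pics/s1.png')
E
```

```text
t 2.975 tcp [ 0.5299 -0.2001  0.1414] tool x [-0.005  0.001 -1.   ] jaw yaw -42.5 z ax [-0.676 -0.737  0.002] q7 [ 0.48  0.42 -0.29  1.88  0.16  0.86 -0.63] F [-0.39  0.81  0.47] w 0.597
shift units [ 1.533 -0.003 -0.14 ]
yaw change 0.1006615253312475 turn units [-0.0003  0.0004  0.0006]
shift units in target frame [ 1.534 -0.009 -0.136]
```

View pics/s1.png

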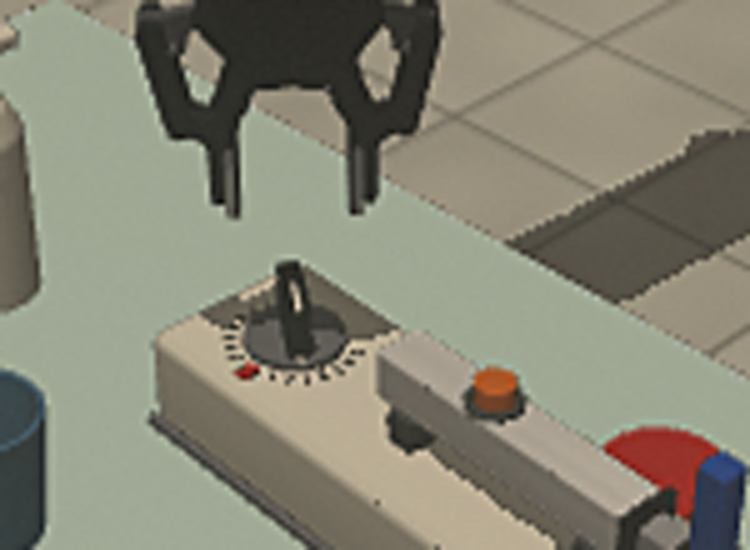

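>>> {"method": "step_arm", "body": {
  "plan": [
    [0, 0, -0.14, 0, 0, 0],
    [0.5, 0, 0, 0, 0, 0],
    [0.5, 0, 0, 0, 0, 0],
    [0.4, 0, 0, 0, 0, 0],
    [0, 0, 0, 0, 0, 0],
    [0, 0, 0, 0, 0, 0]
  ]
}}

```text
t: 3.78
eef_pos: [0.5364, -0.1955, 0.0881]
tool_rot: [0.285, 0.647, 0.285, -0.647]
contact_force: [-0.3, -0.4, 1.2]
gripper_width: 0.602
```

```bash
python3 go.py 0.5333 -0.1958 0.08 -42.4
```

```text
t 3.775 tcp [ 0.5364 -0.1955  0.0881] tool x [ 0.001 -0.    -1.   ] jaw yaw -42.44 z ax [-0.675 -0.738 -0.001] q7 [ 0.46  0.5  -0.28  1.91  0.19  0.75 -0.67] F [-0.31 -0.4   1.18] w 0.602
shift units [ 0.202 -0.051  0.059]
yaw change 0.03767534482130941 turn units [-0.0001 -0.0001 -0.0002]
shift units in target frame [ 0.203 -0.051  0.058]
```

>>> {"method": "step_arm", "body": {
  "plan": [
    [0.13, -0.05, 0.05, 0, 0, 0],
    [0, 0, 0, 0, 0, 0]
  ]
}}

```text
t: 4.03
eef_pos: [0.5325, -0.1956, 0.0821]
tool_rot: [-0.285, -0.647, -0.285, 0.647]
contact_force: [0.5, 0.4, -0.4]
gripper_width: 0.596
```

>>> {"method": "step_arm", "body": {
  "plan": [
    [0, 0, 0, 0, 0, 0],
    [0, 0, 0, 0, 0, 0],
    [0, 0, 0, 0, 0, 0],
    [0, 0, 0, 0, 0, 0],
    [0, 0, 0, 0, 0, 0],
    [0, 0, 0, 0, 0, 0]
  ],
  "fingers": 1,
  "force": 25
}}

```text
t: 4.78
eef_pos: [0.5343, -0.1973, 0.0826]
tool_rot: [0.286, 0.648, 0.284, -0.646]
contact_force: [3.5, -4.6, -1.3]
gripper_width: 0.136
```

```bash
python3 go.py 0.5333 -0.1958 0.08 -42.4
python3 - <<'E'
from h import *
from station import bot
p,d=bot.read_camera('scene');crop(p,230,110,150,110,5,'pics/s2.png')
E
```

```text
t 4.775 tcp [ 0.5343 -0.1973  0.0826] tool x [ 0.003 -0.002 -1.   ] jaw yaw -42.5 z ax [-0.676 -0.737 -0.001] q7 [ 0.46  0.5  -0.27  1.92  0.2   0.74 -0.67] F [ 3.53 -4.57 -1.34] w 0.136
shift units [ 0.066 -0.045 -0.01 ]
yaw change 0.10120792493844988 turn units [-0.0003 -0.0001 -0.0006]
shift units in target frame [ 0.066 -0.045 -0.011]
```

View pics/s2.png

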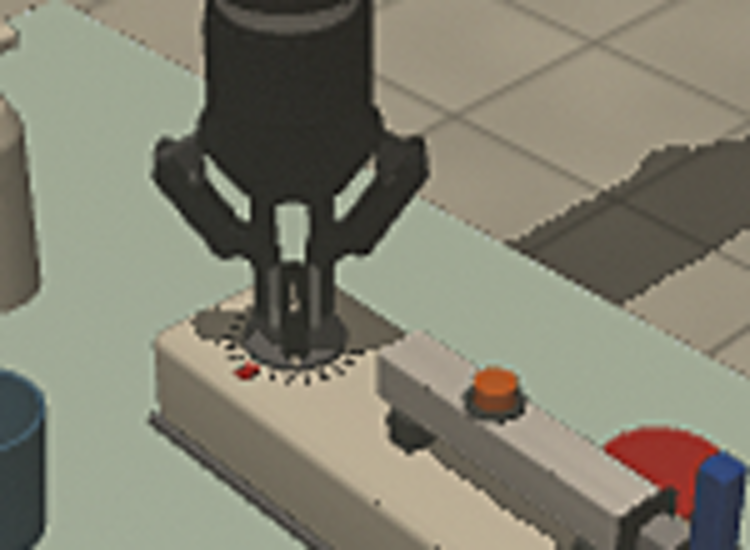

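>>> {"method": "step_arm", "body": {
  "plan": [
    [0, 0.03, 0, 0, 0, 0],
    [0, 0, 0, 0.02, 0, 0],
    [0, 0, 0, 0.02, 0, 0],
    [0, 0, 0, 0.02, 0, 0],
    [0, 0, 0, 0.02, 0, 0],
    [0, 0, 0, 0.02, 0, 0],
    [0, 0, 0, 0.022, 0, 0],
    [0, 0, 0, 0, 0, 0]
  ]
}}

```text
t: 5.82
eef_pos: [0.5343, -0.1969, 0.0826]
tool_rot: [0.023, 0.707, 0.022, -0.706]
contact_force: [0.1, -2.7, 3.0]
gripper_width: 0.131
```

```bash
python3 go.py 0.5333 -0.1958 0.08 -86.4
python3 - <<'E'
from h import *
from station import bot
p,d=bot.read_camera('scene');crop(p,240,140,90,70,8,'pics/s3.png')
E
```

```text
t 5.825 tcp [ 0.5343 -0.1969  0.0826] tool x [ 0.001 -0.001 -1.   ] jaw yaw -86.31 z ax [-0.998 -0.064 -0.001] q7 [ 0.31  0.49 -0.08  1.93  0.06  0.72 -1.32] F [ 0.07 -2.67  2.99] w 0.131
shift units [ 0.065 -0.029  0.022]
yaw change -0.09001027157118813 turn units [ 0.0003 -0.0002 -0.0002]
shift units in target frame [ 0.065 -0.029  0.022]
```

View pics/s3.png

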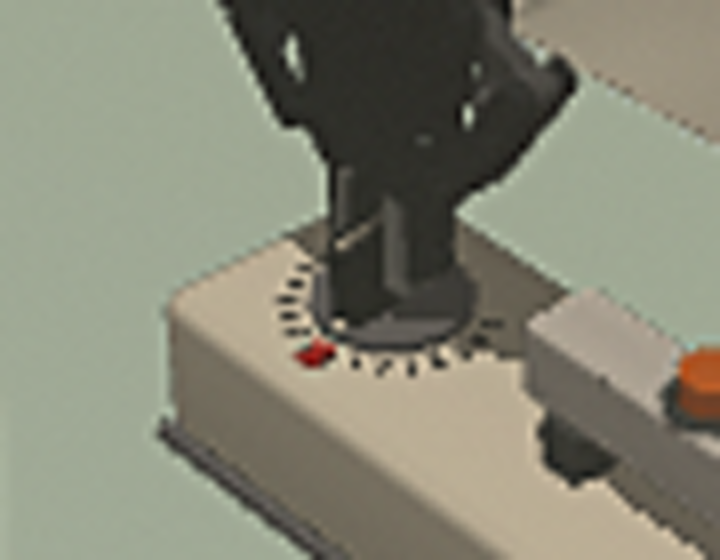

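>>> {"method": "step_arm", "body": {
  "plan": [
    [0, 0, 0, 0, 0, 0],
    [0, 0, 0, 0, 0, 0],
    [0, 0, 0, 0, 0, 0]
  ],
  "fingers": -0.2
}}

```text
t: 6.25
eef_pos: [0.5335, -0.1958, 0.0818]
tool_rot: [-0.023, -0.706, -0.023, 0.707]
contact_force: [0.7, 0.7, 0.2]
gripper_width: 0.601
```

>>> {"method": "step_arm", "body": {
  "plan": [
    [-0.5, 0, 0, 0, 0, 0],
    [-0.8, 0, 0, 0, 0, 0],
    [-0.8, 0, 0, 0, 0, 0],
    [-0.8, 0, 0, 0, 0, 0],
    [0, -0.9, 0, 0, 0, 0],
    [0, -0.9, 0, 0, 0, 0],
    [0, -0.9, 0, 0, 0, 0],
    [0, -0.8, 0, 0, 0, 0]
  ]
}}

```text
t: 7.25
eef_pos: [0.5245, -0.055, 0.198]
tool_rot: [-0.023, -0.707, -0.023, 0.707]
contact_force: [1.0, 0.0, 0.7]
gripper_width: 0.602
```

```bash
python3 go.py 0.5416 -0.0560 0.15 -86.4
python3 - <<'E'
from h import *
from station import bot
p,d=bot.read_camera('scene');crop(p,250,130,100,75,8,'pics/s4.png')
p,d=bot.read_camera('top');crop(p,345,195,80,75,8,'pics/t4.png')
E
```

```text
t 7.25 tcp [ 0.5245 -0.055   0.198 ] tool x [-0.  0. -1.] jaw yaw -86.3 z ax [-0.998 -0.065  0.   ] q7 [ 0.12  0.28 -0.16  1.93  0.05  0.93 -1.57] F [0.97 0.05 0.73] w 0.602
shift units [ 1.201  0.054 -0.426]
yaw change -0.1041229574057354 turn units [0.0003 0.     0.0001]
shift units in target frame [ 1.201  0.053 -0.426]
```

View pics/t4.png

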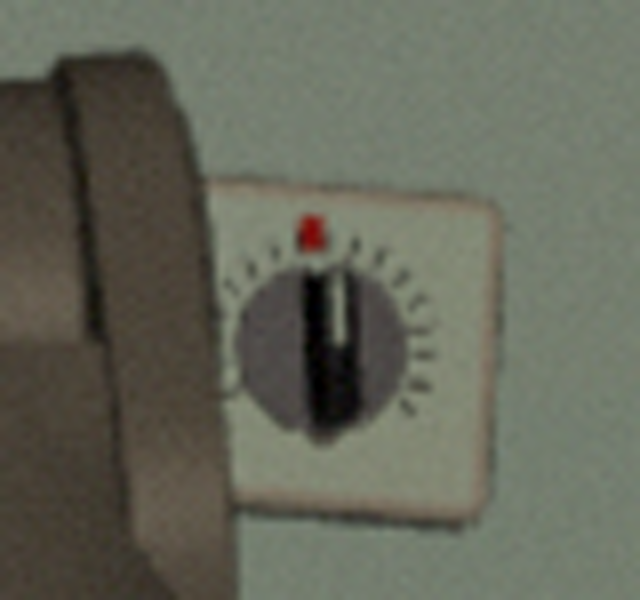

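View pics/s4.png

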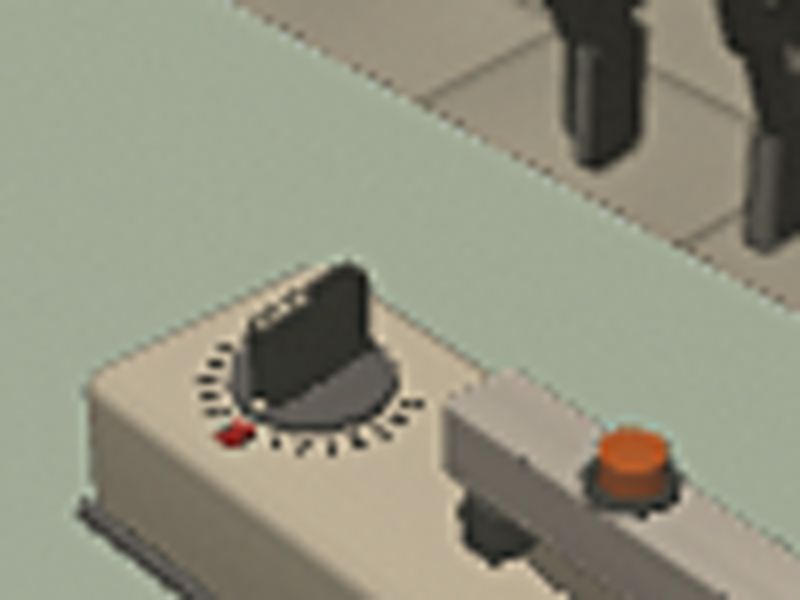

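Run:
```python
from fit import *
def cr(x,y,f=8,x0=345,y0=195): return (x+.5)/f-.5+x0,(y+.5)/f-.5+y0
def ang(v): return np.degrees(np.arctan2(v[1],v[0]))
ax=np.array([0,-105.])
d=L(atz(T,*cr(321,350),.075)); print('disc',d)
mk=L(atz(T,*cr(312,233),.07)); print('mark ang',ang(mk-ax),ang(mk-d))
a=L(atz(T,*cr(339,275),.104));b=L(atz(T,*cr(339,345),.104));print('line',a,b,ang(a-b), 'tip vs axis',ang(a-ax),ang(a-d))
s=lambda x,y,z:L(atz(S,*cr(x,y,8,250,130),z))
mk=s(236,434,.07);d=s(316,383,.075);w=s(259,404,.076);print('scene',mk,d,w,ang(mk-d),ang(w-d))
```

```text
disc [-9.26266572e-02 -1.04684770e+02]
mark ang 7.305624549540525 6.779176413751809
line [  21.11521333 -103.68870414] [   0.79775449 -105.00206712] 3.698572975883597 tip vs axis 3.553615794305049 2.6890270194909482
scene [  34.0311345  -100.67178646] [  3.48432621 -99.34812671] [  24.15553649 -101.48665695] -2.481198750600152 -5.906495374486876
```

>>> {"method": "step_arm", "body": {
  "plan": [
    [0, 0.05, -0.42, 0, 0, 0],
    [0.5, 0, 0, 0, 0, 0],
    [0.5, 0, 0, 0, 0, 0],
    [0.2, 0, 0, 0, 0, 0],
    [0, 0, 0, 0, 0, 0],
    [0, 0, 0, 0, 0, 0]
  ],
  "fingers": 1
}}

```text
t: 8.1
eef_pos: [0.5423, -0.0576, 0.1508]
tool_rot: [0.022, 0.707, 0.022, -0.706]
contact_force: [-0.5, 0.3, 0.3]
gripper_width: 0.002
```

```bash
python3 go.py 0.5416 -0.0560 0.1205 -86.4
python3 - <<'E'
from h import *
from station import bot
p,d=bot.read_camera('scene');crop(p,270,130,100,75,8,'pics/s5.png')
E
```

```text
t 8.1 tcp [ 0.5423 -0.0576  0.1508] tool x [ 0.001 -0.    -1.   ] jaw yaw -86.37 z ax [-0.998 -0.063 -0.001] q7 [ 0.11  0.36 -0.15  1.94  0.07  0.84 -1.58] F [-0.49  0.31  0.26] w 0.002
shift units [ 0.759 -0.042  0.015]
yaw change -0.03459358009996549 turn units [ 0.0001 -0.0002 -0.    ]
shift units in target frame [ 0.759 -0.042  0.014]
```

View pics/s5.png

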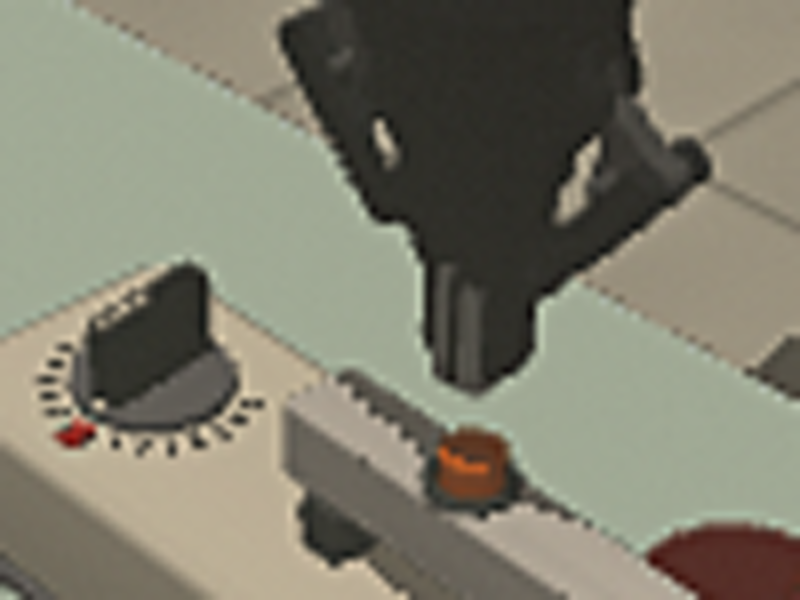

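>>> {"method": "step_arm", "body": {
  "plan": [
    [0.3, -0.04, 0, 0, 0, 0],
    [0.25, 0, 0, 0, 0, 0],
    [0.1, 0, 0, 0, 0, 0],
    [0.06, 0, 0, 0, 0, 0],
    [0.05, 0, 0, 0, 0, 0],
    [0, 0, 0, 0, 0, 0]
  ]
}}

```text
t: 8.9
eef_pos: [0.5414, -0.0557, 0.1205]
tool_rot: [-0.022, -0.707, -0.023, 0.707]
contact_force: [-5.4, 0.3, 11.1]
gripper_width: -0.002
```

>>> {"method": "step_arm", "body": {
  "plan": [
    [0.04, 0, 0, 0, 0, 0],
    [0.03, 0, 0, 0, 0, 0],
    [0, 0, 0, 0, 0, 0]
  ]
}}

```text
t: 9.28
eef_pos: [0.5415, -0.0557, 0.1203]
tool_rot: [0.022, 0.707, 0.022, -0.707]
contact_force: [-13.2, 1.9, 34.1]
gripper_width: -0.001
```

>>> {"method": "step_arm", "body": {
  "plan": [
    [-0.5, 0, 0, 0, 0, 0],
    [-0.8, 0, 0, 0, 0, 0],
    [-0.9, 0, 0, 0, 0, 0],
    [0, 0, 0, -0.0286, 0, 0],
    [0, 0, 0, -0.0286, 0, 0],
    [0, 0, 0, -0.0286, 0, 0],
    [0, 0, 0, -0.0286, 0, 0],
    [0, 0, 0, -0.0286, 0, 0]
  ]
}}

```text
t: 10.28
eef_pos: [0.5416, -0.0561, 0.2048]
tool_rot: [0.329, 0.626, 0.329, -0.626]
contact_force: [0.1, -0.4, 1.0]
gripper_width: -0.0
```

>>> {"method": "step_arm", "body": {
  "plan": [
    [0, 0, 0, -0.0286, 0, 0],
    [0, 0, 0, -0.0286, 0, 0],
    [0, 0, 0, -0.0286, 0, 0],
    [0, 0, 0, 0, 0, 0],
    [0, 0, 0, 0, 0, 0]
  ],
  "fingers": -0.6
}}

```text
t: 10.9
eef_pos: [0.5417, -0.0561, 0.2048]
tool_rot: [-0.481, -0.518, -0.481, 0.518]
contact_force: [-0.5, -0.7, 0.7]
gripper_width: 0.799
```

```bash
python3 go.py 0.5493 0.0737 0.20 -3.4;  python3 - <<'E'
from h import *
from station import bot
p,d=bot.read_camera('scene');crop(p,250,130,160,120,5,'pics/s6.png')
E
```

```text
t 10.9 tcp [ 0.5417 -0.0561  0.2048] tool x [ 0. -0. -1.] jaw yaw -4.2 z ax [-0.073 -0.997  0.   ] q7 [ 0.32  0.32 -0.41  1.87  0.15  0.98 -0.23] F [-0.46 -0.66  0.66] w 0.799
shift units [ 0.121 -0.047 -3.25 ]
yaw change 0.8038443434890894 turn units [-0.0022  0.     -0.    ]
shift units in target frame [ 1.21e-01 -2.00e-03 -3.25e+00]
```

View pics/s6.png

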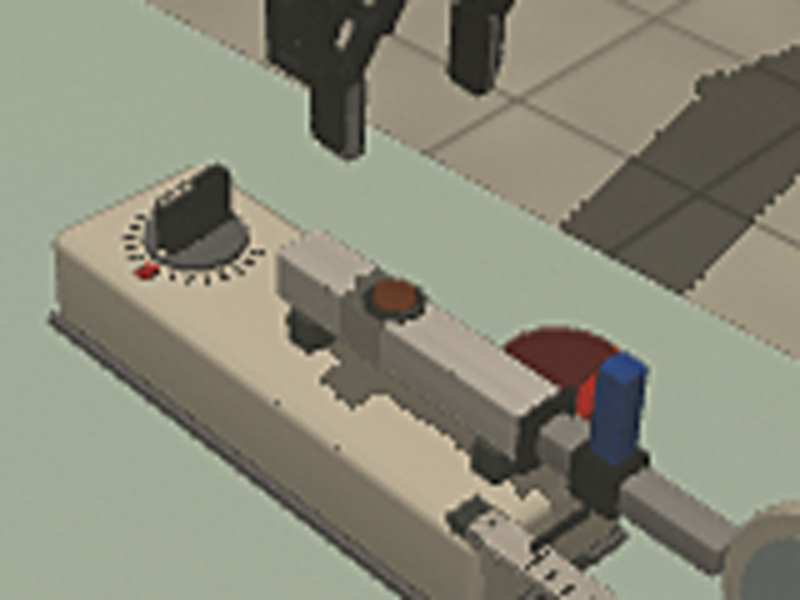

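>>> {"method": "step_arm", "body": {
  "plan": [
    [0, 0, 0, -0.0022, 0, 0],
    [0, 0, -0.85, 0, 0, 0],
    [0, 0, -0.85, 0, 0, 0],
    [0, 0, -0.85, 0, 0, 0],
    [0, 0, -0.7, 0, 0, 0],
    [0.3, 0, 0, 0, 0, 0],
    [0, 0, 0, 0, 0, 0],
    [0, 0, 0, 0, 0, 0]
  ]
}}

```text
t: 11.95
eef_pos: [0.5489, 0.0724, 0.1927]
tool_rot: [-0.485, -0.514, -0.485, 0.515]
contact_force: [0.7, 0.3, 0.7]
gripper_width: 0.801
```

```bash
python3 go.py 0.5493 0.0737 0.123 -3.4;  python3 - <<'E'
from h import *
from station import bot
p,d=bot.read_camera('scene');crop(p,290,130,160,120,5,'pics/s7.png')
E
```

```text
t 11.95 tcp [0.5489 0.0724 0.1927] tool x [-0.001 -0.001 -1.   ] jaw yaw -3.32 z ax [-0.058 -0.998  0.001] q7 [ 0.13  0.36 -0.46  1.86  0.19  0.96 -0.47] F [0.66 0.28 0.75] w 0.801
shift units [ 1.742  0.01  -0.035]
yaw change -0.07969082802584637 turn units [0.0002 0.0001 0.0001]
shift units in target frame [ 1.742  0.009 -0.033]
```

View pics/s7.png

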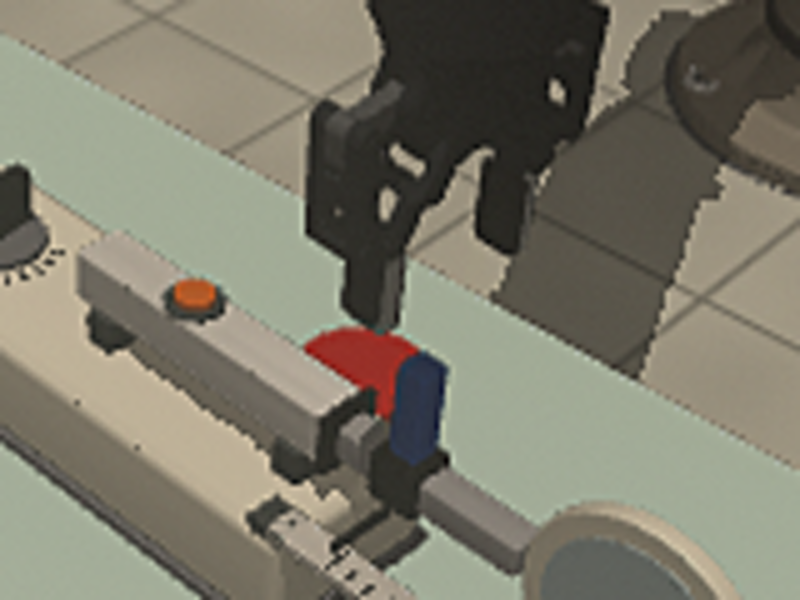

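>>> {"method": "step_arm", "body": {
  "plan": [
    [0.5, 0, -0.03, 0, 0, 0],
    [0.6, 0, 0, 0, 0, 0],
    [0.6, 0, 0, 0, 0, 0],
    [0, 0, 0, 0, 0, 0]
  ]
}}

```text
t: 12.5
eef_pos: [0.5479, 0.074, 0.1236]
tool_rot: [-0.485, -0.513, -0.486, 0.515]
contact_force: [-0.3, -0.2, 0.1]
gripper_width: 0.798
```

>>> {"method": "step_arm", "body": {
  "plan": [
    [0, 0, 0, 0, 0, 0],
    [0, 0, 0, 0, 0, 0],
    [0, 0, 0, 0, 0, 0],
    [0, 0, 0, 0, 0, 0],
    [0, 0, 0, 0, 0, 0],
    [0, 0, 0, 0, 0, 0]
  ],
  "fingers": 1,
  "force": 50
}}

```text
t: 13.25
eef_pos: [0.5503, 0.0751, 0.126]
tool_rot: [0.486, 0.515, 0.485, -0.513]
contact_force: [3.2, -2.3, 6.4]
gripper_width: 0.182
```

```bash
python3 go.py 0.5493 0.0737 0.123 -3.4;  python3 - <<'E'
from h import *
from station import bot
p,d=bot.read_camera('scene');crop(p,290,130,160,120,5,'pics/s8.png');crop(p,330,210,100,75,8,'pics/s8b.png')
E
```

```text
t 13.25 tcp [0.5503 0.0751 0.126 ] tool x [ 0.003  0.    -1.   ] jaw yaw -3.22 z ax [-0.056 -0.998 -0.   ] q7 [ 0.1   0.44 -0.43  1.92  0.25  0.83 -0.53] F [ 3.23 -2.27  6.38] w 0.182
shift units [ 0.074 -0.023  0.036]
yaw change -0.1811942505271702 turn units [ 0.0005 -0.0001 -0.0004]
shift units in target frame [ 0.074 -0.023  0.036]
```

View pics/s8.png

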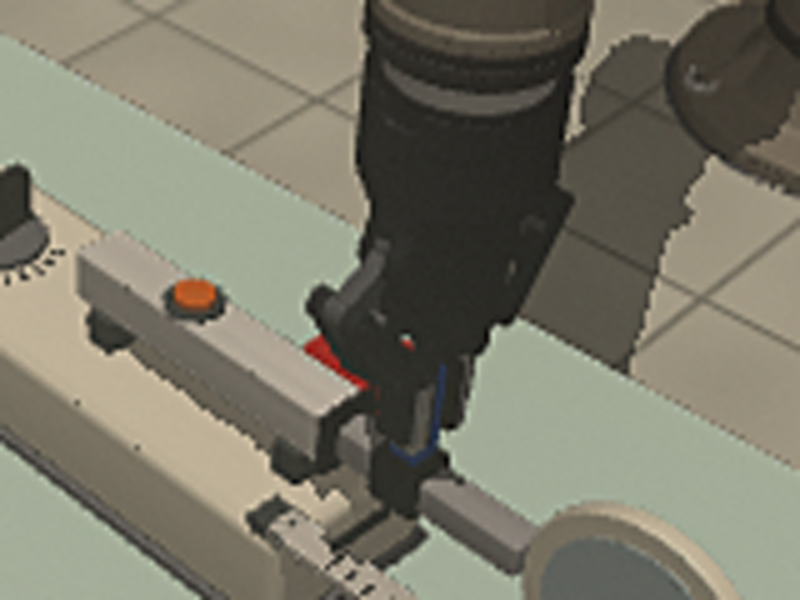

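View pics/s8b.png

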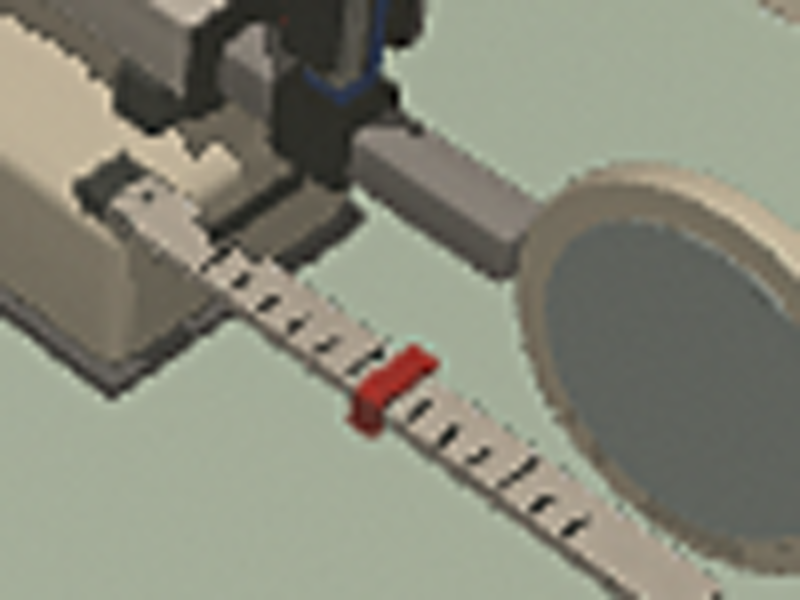

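Run:
```python
from fit import *
s=lambda x,y,z:L(atz(S,(x+.5)/8-.5+330,(y+.5)/8-.5+210,z))
print('rider',s(400,375,.079),'ptr',s(210,260,.079),s(218,250,.079))
for x,y in((242,278),(270,301),(297,325),(329,343),(370,358),(419,409),(448,435),(481,455),(517,473),(544,499),(575,525)):print(s(x,y,.076))
p=np.load('top_p0.npy');q=p[203:217,205:290].astype(int)
red=(p[...,0]>120)&(p[...,1]<70);red[:, :240]=0;red[:,262:]=0;v,u=np.nonzero(red[200:220]);print('red',u.mean(),v.mean()+200,L(atz(T,u.mean(),v.mean()+200,.079)))
crop(p,230,198,60,25,12,'pics/tp.png')
```

```text
rider [ 40.21357577 225.9223314 ] ptr [ 46.33583618 166.46488917] [ 42.13625971 165.32465308]
[ 42.55851546 174.54076539]
[ 43.22923012 184.97139022]
[ 44.34180604 195.33156679]
[ 42.94032366 204.98821169]
[ 39.07902364 215.36813466]
[ 43.00501462 235.03744134]
[ 44.22111609 245.50814152]
[ 43.18232883 255.20980601]
[ 41.10656985 264.87763961]
[ 42.67778043 274.62698566]
[ 43.50645836 284.88052383]
red 248.6 209.2 [ 42.28925124 225.92357658]
```

View pics/tp.png

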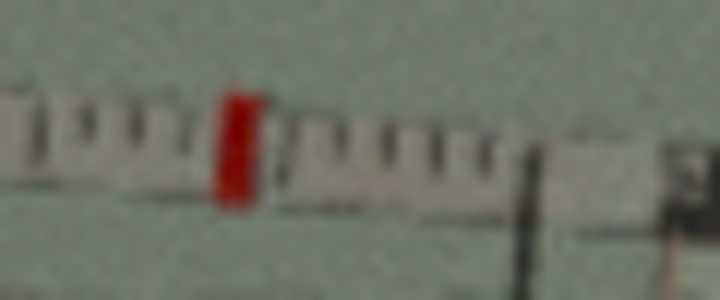

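>>> {"method": "step_arm", "body": {
  "plan": [
    [0.05, 0, 0, 0, 0, 0],
    [0, 0, -0.2, 0, 0, 0],
    [0, 0, -0.25, 0, 0, 0],
    [0, 0, -0.3, 0, 0, 0],
    [0, 0, -0.3, 0, 0, 0],
    [0, 0, -0.3, 0, 0, 0],
    [0, 0, -0.15, 0, 0, 0],
    [0, 0, 0, 0, 0, 0]
  ]
}}

```text
t: 14.3
eef_pos: [0.5538, 0.1362, 0.1258]
tool_rot: [0.487, 0.515, 0.485, -0.513]
contact_force: [-3.0, -2.6, 20.2]
gripper_width: 0.18
```

>>> {"method": "step_arm", "body": {
  "plan": [
    [0, 0, 0, 0, 0, 0],
    [0, 0, 0, 0, 0, 0],
    [0, 0, 0, 0, 0, 0]
  ]
}}

```text
t: 14.68
eef_pos: [0.5538, 0.1356, 0.1259]
tool_rot: [0.487, 0.515, 0.485, -0.513]
contact_force: [-1.7, -2.8, 21.0]
gripper_width: 0.179
```

```bash
python3 go.py 0.5493 0.0737 0.123 -3.4;  python3 - <<'E'
from h import *
from station import bot
p,d=bot.read_camera('scene');crop(p,290,130,160,120,5,'pics/s9.png');crop(p,330,210,100,75,8,'pics/s9b.png')
p,d=bot.read_camera('top');crop(p,200,190,160,75,5,'pics/t9.png')
E
```

```text
t 14.675 tcp [0.5538 0.1356 0.1259] tool x [ 0.004  0.    -1.   ] jaw yaw -3.22 z ax [-0.056 -0.998 -0.001] q7 [-0.    0.47 -0.44  1.88  0.26  0.85 -0.63] F [-1.72 -2.76 20.97] w 0.179
shift units [ 0.07  -0.026  1.551]
yaw change -0.18382306562031658 turn units [ 0.0005 -0.0001 -0.0006]
shift units in target frame [ 0.071 -0.021  1.551]
```

View pics/s9.png

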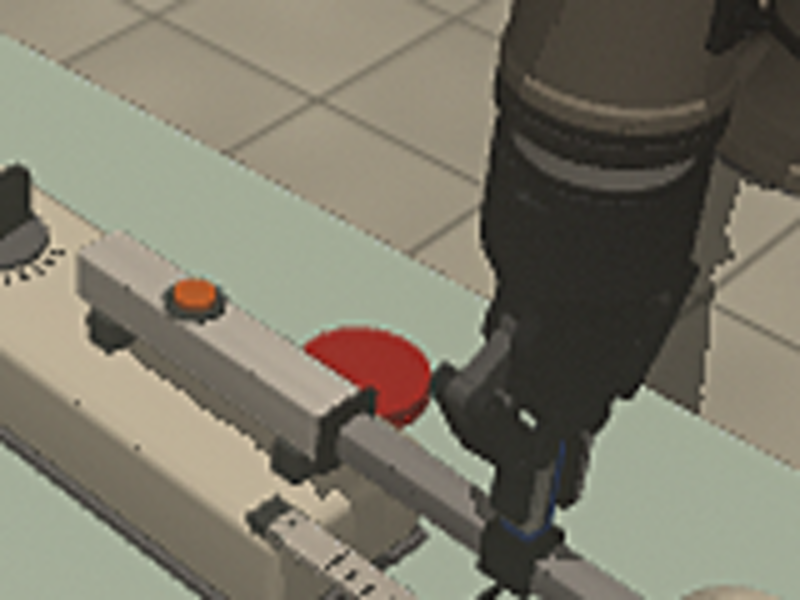

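View pics/s9b.png

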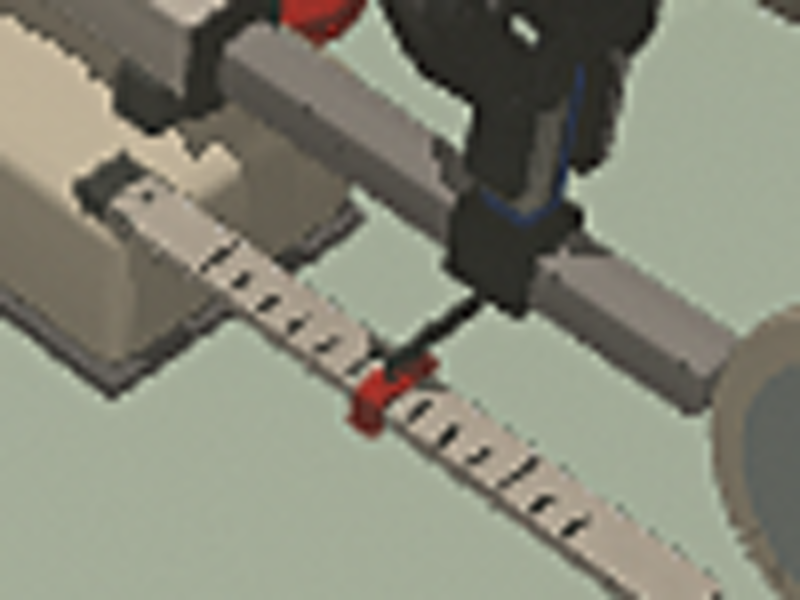

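View pics/t9.png

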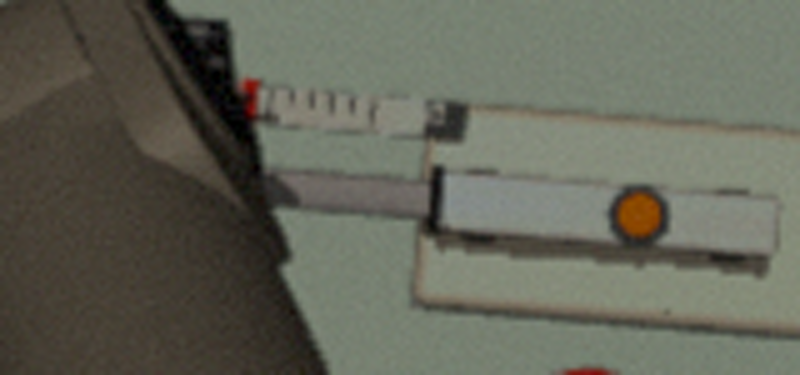

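Run:
```python
from fit import *
s=lambda x,y,z:L(atz(S,(x+.5)/8-.5+330,(y+.5)/8-.5+210,z))
for z in(.079,.082):print(z,'ptr',s(398,368,z),s(440,332,z),s(470,307,z))
print('block top-corner check start/now: blue foot corner',s(341,103,.112),s(523,222,.112))
```

```text
0.079 ptr [ 38.78311528 224.00925795] [ 21.42522619 222.86050435] [  8.98218403 222.18953736]
0.082 ptr [ 41.16920296 225.66597411] [ 23.8922214 224.522575 ] [ 11.50717798 223.85473548]
block top-corner check start/now: blue foot corner [  5.57197435 170.75942341] [  4.34410422 230.15279668]
```

>>> {"method": "step_arm", "body": {
  "plan": [
    [-0.05, 0, -0.01, 0, 0, 0],
    [0, 0, 0, 0, 0, 0],
    [0, 0, 0, 0, 0, 0],
    [0, 0, 0, 0, 0, 0],
    [0, 0, 0, 0, 0, 0]
  ]
}}

```text
t: 15.4
eef_pos: [0.5537, 0.1347, 0.126]
tool_rot: [0.486, 0.515, 0.485, -0.513]
contact_force: [2.1, -3.6, 7.4]
gripper_width: 0.18
```

```bash
python3 go.py;  python3 - <<'E'
from h import *
from station import bot
print(np.abs(bot.get_obs()['joint_vel']).max())
p,d=bot.read_camera('scene');crop(p,330,210,100,75,8,'pics/s10.png');crop(p,250,150,70,52,10,'pics/s10d.png')
E
```

```text
t 15.4 tcp [0.5537 0.1347 0.126 ] tool x [ 0.003 -0.    -1.   ] jaw yaw -3.26 z ax [-0.057 -0.998  0.   ] q7 [-0.    0.47 -0.44  1.88  0.26  0.85 -0.63] F [ 2.1  -3.56  7.4 ] w 0.18
0.0016654182271922705
```

View pics/s10.png

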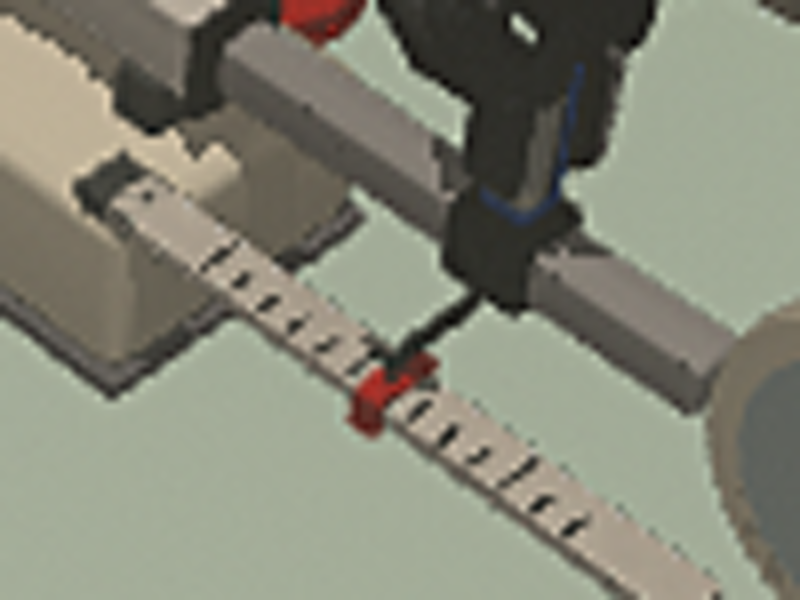

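View pics/s10d.png

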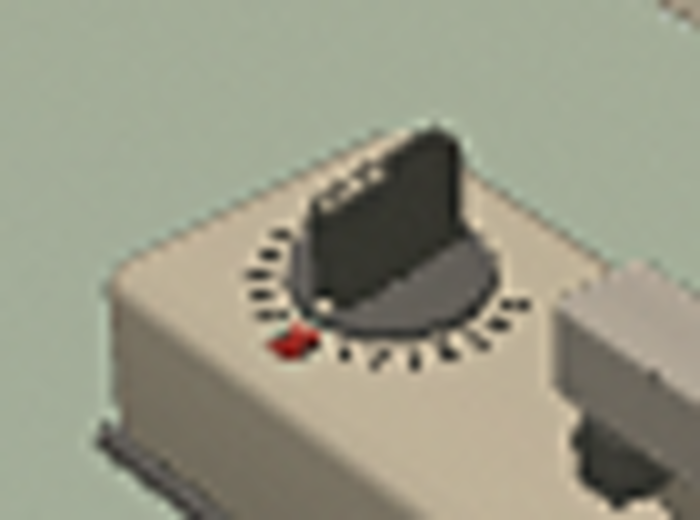

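>>> {"method": "step_arm", "body": {
  "plan": [
    [0, 0, -0.03, 0, 0, 0],
    [0, 0, 0, 0, 0, 0],
    [0, 0, 0, 0, 0, 0],
    [0, 0, 0, 0, 0, 0],
    [0, 0, 0, 0, 0, 0]
  ]
}}

```text
t: 16.08
eef_pos: [0.5538, 0.1359, 0.1259]
tool_rot: [0.486, 0.515, 0.485, -0.513]
contact_force: [3.0, -2.0, 7.8]
gripper_width: 0.176
```

```bash
python3 go.py;  python3 - <<'E'
from fit import *
r=least_squares(f,[.45,-.02,0],args=(obs[3:],)).x
tr=lambda P:[(q-[250,150]+.5)*10-.5 for q in proj(S,W(r,P))][0].round(0)
for a in(-5,-1,3,7,11,15):
    c,s=np.cos(np.radians(a)),np.sin(np.radians(a))
    print(a,'mark',tr((.0345*c,-.105+.0345*s,.06)),'tip',tr((.026*c,-.105+.026*s,.065)),'bar top end',tr((.022*c,-.105+.022*s,.094)),'bar back',tr((-.022*c,-.105-.022*s,.094)))
p,d=bot.read_camera('scene');crop(p,330,210,100,75,8,'pics/s11.png')
E
```

```text
t 16.075 tcp [0.5538 0.1359 0.1259] tool x [ 0.002 -0.    -1.   ] jaw yaw -3.26 z ax [-0.057 -0.998  0.   ] q7 [-0.01  0.47 -0.44  1.88  0.26  0.85 -0.64] F [ 3.05 -2.03  7.83] w 0.176
-5 mark [274. 334.] tip [302. 306.] bar top end [312. 203.] bar back [462. 141.]
-1 mark [280. 339.] tip [307. 309.] bar top end [316. 206.] bar back [458. 138.]
3 mark [286. 344.] tip [312. 312.] bar top end [320. 208.] bar back [454. 135.]
7 mark [293. 348.] tip [317. 316.] bar top end [324. 211.] bar back [449. 133.]
11 mark [301. 352.] tip [322. 318.] bar top end [329. 213.] bar back [445. 130.]
15 mark [308. 355.] tip [328. 321.] bar top end [334. 216.] bar back [440. 128.]
```

View pics/s11.png

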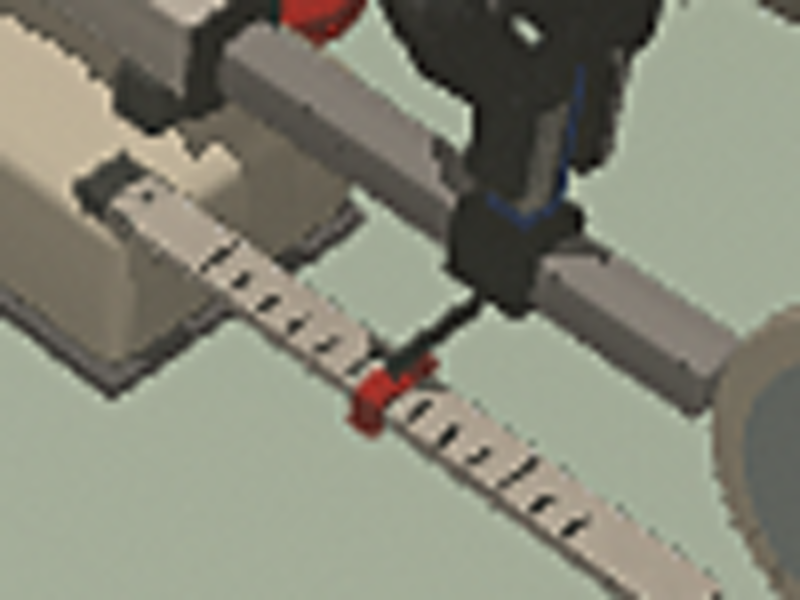

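```bash
python3 -c "
from station import bot
print(bot.hand_in()); o=bot.get_obs(); print(o['t'],o['eef_pos'],o['gripper_width'],o['contact_force'])"
```

```text
the job is handed in; nothing more can be done
None
the job is handed in; nothing more can be done
```

All three steps are done, in order, and I handed the job in at about 16 s with the arm still gripping the blue post. The hand-in gave no verdict.

- **Dial:** I turned it about 44° clockwise onto the red mark. The two camera readings afterwards put the pointer about 3.5° past the mark. The gripper's own angle at release put it within about 0.5°. Both are inside the 8° limit, so I left it.
- **Lock button:** It went down to its stop. The tool height was 6 mm below the button's starting top, and the force rose to 34 N with no further movement. The later pictures show it staying down.
- **Mirror arm:** I pulled it out about 60 mm. The last picture shows the black pointer over the red rider, by my measurements within about 1 mm of its middle. The grip was firm, with the opening at 15 mm on the 16 mm post and a 50 N grip setting. The joints were practically still when checked just before a last 1 mm correction.
- **Other objects:** I never moved against the mirror, cup, dispenser, compact or clipper. I did not measure their positions again at the end.

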